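# Lock the sander spindle and take its drum nut off, whichever way it is threaded

### The job

The spindle sander's drum nut has to come off: first drop the red-handled lock pin fully home into the brass-ringed lock hole in the sander's table and let go of it, so that the spindle cannot turn. Then undo the round hand nut on top of the drum - nobody knows if its thread is left- or right-handed, so try it both ways - and lift it off. Finish while holding the nut upright and still in the gripper, about 5 cm or more above the end of the spindle, with the pin left home and everything else left where it is.

Things in the scene. Friction and masses are not known exactly. Their poses are not given: they have to be found in the camera images.
- sander: Bench spindle sander, fixed: green skirt under a 300 x 300 mm plywood table, top 70 mm above the bench, with a dark insert plate. Origin at bench level on the spindle axis, z up, x away from its switch (front). In its middle stands the brown sanding drum, diameter 76 mm, 74 to 150 mm above the bench, with a washer on it (to 154 mm) that carries the nut.
- lock_hole (a point): Centre of the mouth of the lock hole, in the table's top (70 mm above the bench), in a brass ring of 19 mm outer diameter. Vertical, round, 9 mm in diameter, through the 18 mm table, 97 mm from the spindle axis. Below it (38 to 48 mm above the bench) runs the spindle's index wheel with a 9 mm notch every 30 degrees.
- spindle (a joint): Turn of spindle, drum and index wheel, rad, growing counterclockwise seen from above. At 0, where it starts, a notch of the wheel stands right under the lock hole. Until the pin is in a notch, spindle and nut turn together almost without resistance, so do not spin them before; once in, the pin leaves about 2 degrees of play each way.
- pin: Lock pin, upright in one hole of the tool block. Origin at its lower tip, z up along it. Steel shank of diameter 7.5 mm from 0 to 45 mm (tip tapers to 3 mm over 5 mm), collar of diameter 20 mm from 45 to 49 mm, red handle of diameter 18 mm from 49 to 86 mm. 70 g. Fully home, its collar lies on the sander's table, tip 25 mm above the bench; on the wheel between notches it stands 23 mm higher.
- block: Wooden tool block, fixed, 175 x 50 x 50 mm, origin at the centre of its underside, x along its length. Three holes of diameter 9 mm, 47 mm deep, at x = -58, 0 and 58 mm, hold in any order the red-handled lock pin, the awl and the driver; a tool's tip is 5 mm above the bench, its collar on the block's top.
- nut: Round knurled aluminium hand nut, diameter 50 mm, 40 mm high, 300 g, closed on top. Origin at the centre of its underside, z up, on the spindle axis 154 mm above the bench. Grip its upper 24 mm. Quick thread, finger tight: turned the loosening way, spindle locked, it goes easily to a stop at 70 degrees and lifts straight off anywhere from 50 to 70 degrees; before, it lifts less than 1 mm.
- stud_tip (a point): End of the spindle's threaded stud, inside the seated nut, 168 mm above the bench; z up, turns with the spindle; the nut's x axis starts parallel to its x. The hand of the thread differs from start to start and cannot be seen: either counterclockwise or clockwise from above loosens; the wrong way stops hard after about 10 degrees, torque builds up and the fingers slip.
- awl: Awl with a dark wooden handle (24 mm thick), in the tool block, 92 mm high in all. Leave it.
- driver: Hex driver with a black handle (18 mm thick) and blue end, in the tool block, 85 mm high in all. Leave it.
- blank: Rosewood bridge blank, 26 x 100 x 10 mm, lies on the sander's table behind the drum; origin at the centre of its underside. Leave it.
- sleeve: Spare brown sanding sleeve, a tube of diameter 76 mm, 76 mm high, stands on the bench at the robot's right. Leave it.
- glue: Cream glue bottle with an orange cap, diameter 60 mm, 160 mm high, stands on the bench at the right. Leave it.
- pot: Terracotta pot of pens, diameter 86 mm, 135 mm high with the pens, stands on the bench beyond the tool block. Leave it.
- brush: Flat brush 200 mm long, 20 mm high, lies on the bench left of the tool block. Leave it.
There are look-alikes about, which are no part of the job. Of the things shaped like the nut, the aluminium one is meant.

How it is judged (in metres and radians):
On the way, in this order (a step that is already met when the one before it is completed fails the run):
1. the lock pin stands fully home in the lock hole and is released, the nut still on and not yet turned on its thread (horizontal distance between pin and lock_hole below 0.007 m and height (world z) of pin below 0.029 m and angle between pin's own z axis and vertical below 0.15 rad and contact force between the fingers and pin below 0.3 N and horizontal distance between nut and stud_tip below 0.005 m and angle between the x axis of nut and the x axis of stud_tip, either way round below 0.2 rad), for 0.2 s.
2. with the pin home, the seated nut is turned loose against the spindle by 45 degrees or more (angle between the x axis of nut and the x axis of stud_tip, either way round above 0.785 rad and horizontal distance between nut and stud_tip below 0.005 m and height (world z) of nut below 0.165 m and height (world z) of pin below 0.029 m), for 0.05 s.
At the end, for the whole second after the job is handed in: The fingers hold the nut (over 2 N), still, upright within 17 degrees, off the sander, its underside at least 30 mm above the spindle's end (198 mm above the bench); the pin, untouched, is fully home in the lock hole (tip within 4 mm of fully down, 7 mm of its axis, 8 degrees of upright) (z of nut in the frame of lock_hole above 0.128 m and angle between nut's own z axis and vertical below 0.3 rad and linear speed of nut below 0.03 m/s and contact force between the fingers and nut above 2 N and contact force between nut and sander below 0.1 N and horizontal distance between pin and lock_hole below 0.007 m and height (world z) of pin below 0.029 m and angle between pin's own z axis and vertical below 0.15 rad and contact force between the fingers and pin below 0.3 N); the arm keeps its last pose, push and grip.
It fails at once if another tool in the block is moved by more than 20 mm (distance of any of awl, driver from where it was at the start of the episode above 0.02 m).
It fails at once if the blank, sleeve, glue bottle, pot or brush is moved by more than 25 mm (distance of any of blank, sleeve, glue, pot, brush from where it was at the start of the episode above 0.025 m).
It also fails if it takes over 67 s, if anything falls off the work surface, if the arm or the gripper's body presses on something with over 40 N, if the wrist force passes 120 N, or if a joint passes its speed limit or range.

### The arm

A 6-joint arm with a two-finger parallel gripper is mounted at the origin on the work surface. World frame = base frame: x ahead of the robot, y to its left, z up, the work surface at z = 0. Lengths are in m, angles in degrees, forces in N, time in s.
With the tool pointing down it reaches from about 0.3 to 0.75 m from the base axis. Payload 8.5 kg.
Tool frame: the origin (TCP) lies midway between the tips of the shut fingers; the grasp point (between the pads) lies 19 mm behind it; z points along the fingers, y is the line along which they close (so a half turn about z gives the same grasp; the last joint's range is limited). The gripper opens to 85 mm and grips with 20 to 120 N. Pads are 22 mm wide; open, the fingers measure 114 mm over their backs; the gripper's body (76 mm by 85 mm) begins 54 mm behind the grasp point. The pads swing forward as they close: fully open they stand 13 mm farther back than shut.
Start: joints at [-84.013, 21.807, 74.336, -0, 83.858, -12.336], TCP at [0.173, -0.522, 0.231] pointing down, gripper open.
Joint ranges: [-178.18, 178.18], [-50.72, 133.34], [12.68, 142.11], [-81.47, 261.47], [9.98, 163.14], [-165.26, 165.26]. Speed limits (degrees/s): [136.94, 136.94, 180, 180, 180, 180].

### API

Orientations are given as a 3x3 rotation matrix whose columns are the frame's x, y, z axes.
In Python, from rig import monitor, optics, close_job, models gives the robot as it stands.
- The arm moves only by the tool step_arm, never from a script. Its arguments are lists of equal length, an entry for each row: "fingers": the closure, from -1 (fully open) to 1 (shut); "travel": the shift along the tool's x, y, z scaled (see below), a list of three; "twist": the turn about the tool's z scaled (see below). In form: {"fingers": [fingers, ...], "travel": [[tx, ty, tz], ...], "twist": [twist, ...]}. A call has 1 to 10 rows; each row shifts and turns the commanded pose from where the row before left it, along the tool's axes as they then stand; what a row does not reach is not made up. The controller multiplies each number of a shift by 100 mm and each number of a turn by pi rad. A row lasts 1/8 s, in which the tool goes at most 62.5 mm and 10.7 degrees, less where a joint would pass 70% of its speed; a pose out of reach is approached as far as the arm can. A call with a number of a shift or a turn outside -1 to 1 is refused whole. A call with a gripper value outside its range is refused whole. The fingers move at their own pace and stop on an object; "force" is the grip in N (left out, the last holds). Time passes only in rows, so rows that do not move let the fingers close. It gives the time, the measured TCP pose, the force, the opening and the grip force at its end, in the units of the state.
- monitor.observe(): the state, without advancing time (a new reading comes with each control period).
- optics.get_image(name): name is "scene" or "top" or "wrist"; returns (picture, depth): 480x640x3 uint8, blue, green, red; 480x640 float32, m along the optical axis (not along the pixel's ray), 0 where there is no reading.
- optics.get_calibration(name): a dict with "vertical_fov" (degrees; the focal length in pixels is half the picture's height over the tangent of half this angle, whatever the lens; pixels are square), "cx", "cy" (the principal point, pixels), "world_from_camera" (4x4, takes a point from camera to world coordinates). Camera axes: x right, y up, looking along -z (the intrinsics and any distortion apply to the point x, -y, -z); pixel columns grow to the right and rows downward; lengths in m; the calibration is good to about 2 mm. The wrist camera is an equidistant fisheye: a pixel r from the principal point sees the ray r / f radians off the axis. A picture is of the moment at which its call begins: read the wrist's pose just before it. get_calibration takes no time and is no camera call; for the wrist camera it gives the pose at the moment of the call.
- close_job(): hands the job in; it is judged then, once.
Trained networks look in the newest picture that a camera, given by its name, has taken for a name from the list of things; names that differ only in an ending like _2 or _b are one class to them, and where a whole thing is asked for, a point or a joint stands for the part that bears it (a point fixed in the world has none). Each returns a list of dicts, best first, with "confidence" (0 to 1); they miss things now and then, are a little off and sometimes report something else, mostly with a low value. They report only what shows in the picture. A call takes as long as a camera call. They do not tell look-alikes from the thing itself.
- models.trace(camera, query): "mask" (480x640 bool, what is visible of it) and "point" ([column, row] in pixels, amid what is visible of it).
- models.landmark_of(camera, query): "point" ([column, row] in pixels: a listed point, or the origin of a listed thing).
The state is a dict: "time_s": time; "q": joint angles; "qvel": joint speeds; "joint_efforts": joint torques, N m; "position": TCP position; "tool_rot": TCP orientation; "ft_force": force on the tool from outside, world axes, zero at the start; "wrist_torque": the same for the moment, N m; "grip_width": finger opening in m; "gripper_force": force on a finger pad.
Only numpy, scipy, OpenCV 4.12 (cv2) and the standard library are available. Lean on these libraries where they do the work, as an engineer would, in place of code of your own. Each camera call takes 0.05 s, during which the arm holds its last target. There are 200 camera calls.

## Working session

There is one attempt and no reset: what is moved stays moved. The work goes in short steps, Python scripts to look and compute and a tool call to move; the robot and the scene stay as the last step left them, time stands still between calls to the robot, and variables do not carry over. Pictures are saved under pics/ and viewed, at most 10 in all, crops included, and the job is handed in when it is done.

Besides the shell and the picture viewer there is one more tool, called after "Emit:" by a JSON object that holds its "fn" and its "kwargs". step_arm: Moves the arm, as the interface text tells. Its arguments: {"type":"object","properties":{"fingers":{"type":"array","items":{"type":"number"}},"travel":{"type":"array","items":{"type":"array","items":{"type":"number"}}},"twist":{"type":"array","items":{"type":"number"}},"force":{"type":"number"}},"required":["fingers","travel","twist"]}

```bash
mkdir -p pics; cat > h.py <<'E'
import numpy as np, cv2
from rig import monitor, optics, models
def cal(n):
    c=optics.get_calibration(n); f=240/np.tan(np.radians(c["vertical_fov"])/2); return c,f
def ray(n,p,c=None):
    if c is None: c,f=cal(n)
    else: f=240/np.tan(np.radians(c["vertical_fov"])/2)
    x=(p[0]-c["cx"])/f; y=(p[1]-c["cy"])/f
    if n=="wrist":
        r=np.hypot(x,y); s=np.sin(r)/max(r,1e-9); d=np.array([x*s,-y*s,-np.cos(r)])
    else: d=np.array([x,-y,-1.])
    T=np.array(c["world_from_camera"]); return T[:3,3],T[:3,:3]@d
def at_z(n,p,z,c=None):
    o,d=ray(n,p,c); return o+d*(z-o[2])/d[2]
def at_depth(n,p,D,c=None):
    o,d=ray(n,p,c); T=np.array((c or cal(n)[0])["world_from_camera"]); a=-(T[:3,:3].T@d)[2]; return o+d*D/a
def tri(rays):
    A=0;b=0
    for o,d in rays:
        d=d/np.linalg.norm(d);P=np.eye(3)-np.outer(d,d);A=A+P;b=b+P@o
    x=np.linalg.solve(A,b)
    return x,[round(float(np.linalg.norm((np.eye(3)-np.outer(d,d)/(d@d))@(x-o)))*1000,1) for o,d in rays]
E
python3 - <<'E'
from h import *
np.set_printoptions(precision=4,suppress=True)
s=monitor.observe(); print(s["time_s"],s["position"],s["tool_rot"])
for n in ["scene","top"]:
    im,d=optics.get_image(n); cv2.imwrite(f"pics/{n}0.png",im)
    c,f=cal(n); print(n,f,c["cx"],c["cy"],np.array(c["world_from_camera"]))
    for q in ["pin","nut","sander","block","awl","driver","sleeve","glue"]:
        for r in models.trace(n,q)[:3]:
            p=r["point"]; D=d[int(p[1]),int(p[0])]
            print(n,q,round(r["confidence"],2),p,r["mask"].sum(),at_depth(n,p,D) if D>0 else None)
    for q in ["pin","nut","lock_hole","stud_tip"]:
        for r in models.landmark_of(n,q)[:3]: print(n,"LM",q,round(r["confidence"],2),r["point"])
E
```

```text
0.0 [ 0.1729 -0.5218  0.2307] [[ 0.9493  0.3144 -0.0001]
 [ 0.3144 -0.9493  0.0014]
 [ 0.0003 -0.0014 -1.    ]]
scene 614.2040385584467 316.50115211164734 245.18015516459334 [[ 0.065  -0.6109  0.789   1.7925]
 [ 0.9976  0.0583 -0.0371 -0.0412]
 [-0.0233  0.7895  0.6133  1.0602]
 [ 0.      0.      0.      1.    ]]
scene pin 0.55 [421.1, 243.1] 66 [0.5472 0.2895 0.0791]
scene pin 0.54 [287.7, 255.8] 1042 [ 0.6344 -0.0571  0.1328]
scene pin 0.3 [277.9, 298.3] 431 [ 0.7233 -0.0855  0.078 ]
scene nut 0.77 [287.2, 232.3] 414 [ 0.6228 -0.0547  0.1947]
scene nut 0.59 [185.9, 287.3] 376 [ 0.616 -0.318  0.036]
scene sander 0.59 [292.9, 279.7] 11221 [ 0.6499 -0.0481  0.0692]
scene block 0.81 [413.9, 254.3] 865 [0.5556 0.2712 0.0499]
scene awl 0.37 [276.7, 301.1] 433 [ 0.7397 -0.0881  0.0845]
scene driver 0.25 [413.3, 230.3] 87 [0.4914 0.2797 0.0801]
scene sleeve 0.57 [132.7, 243.5] 844 [ 0.4045 -0.4889  0.0252]
scene glue 0.92 [127.2, 277.0] 1265 [ 0.6269 -0.4512  0.0902]
scene glue 0.43 [285.1, 259.8] 1007 [ 0.6355 -0.064   0.1218]
scene LM pin 0.55 [289.9, 284.0]
scene LM pin 0.51 [418.1, 262
[... 527 characters left out ...]
07 [ 0.4462 -0.5179  0.001 ]
top sander 0.66 [343.6, 247.3] 13220 [ 0.5643 -0.0572  0.1494]
top block 0.83 [211.2, 267.9] 1383 [0.5295 0.2782 0.0448]
top awl 0.69 [352.8, 187.0] 428 [ 0.7356 -0.0868  0.0752]
top awl 0.39 [205.4, 286.8] 77 [0.4765 0.2771 0.0965]
top driver 0.57 [200.6, 241.7] 58 [0.5893 0.2959 0.0913]
top sleeve 0.61 [519.3, 302.1] 767 [ 0.4442 -0.5204  0.006 ]
top glue 0.65 [502.7, 236.3] 826 [ 0.5969 -0.4449  0.1147]
top glue 0.54 [352.2, 188.0] 368 [ 0.7325 -0.0851  0.0766]
top LM pin 0.42 [209.0, 267.5]
top LM nut 0.85 [345.3, 234.0]
top LM nut 0.67 [438.8, 242.3]
top LM lock_hole 0.97 [326.4, 276.0]
top LM lock_hole 0.62 [231.3, 206.2]
top LM stud_tip 0.69 [342.7, 230.1]
```

View pics/scene0.png

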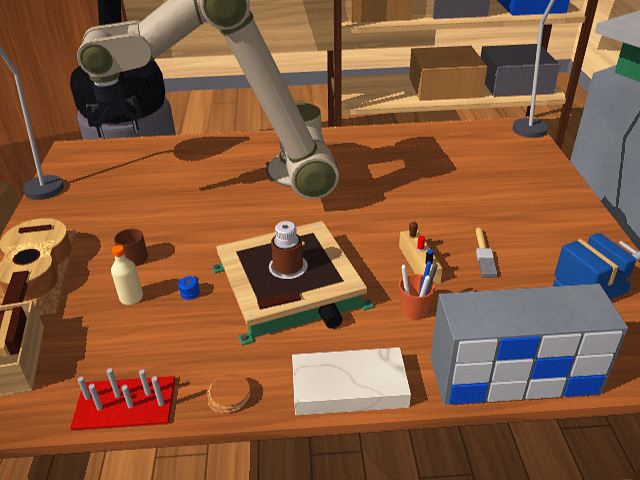

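View pics/top0.png

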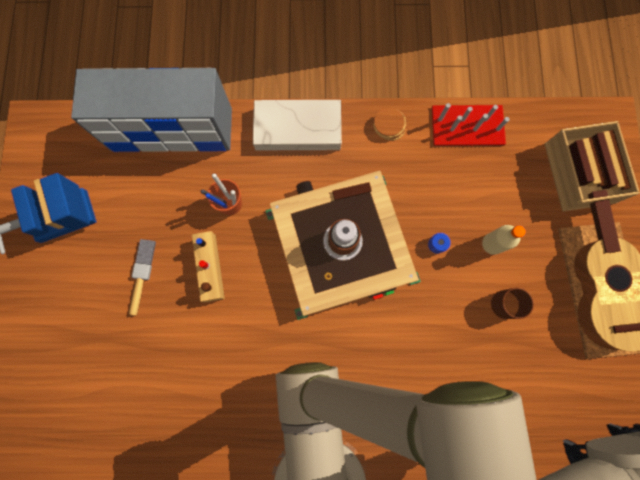

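The scene view shows the sander with the silver nut at (287,232), a blue nut-like look-alike at (188,288), and the block with the red handle between the dark one and the blue-ended one, at about (421,242). In the top view, the aluminium nut is at (345,231) and the blue look-alike at (438,242). The block holds blue (200,242), red (203,265) and dark (206,287) tools, and the brass ring is at (327,276).

Pin candidates are those three tools. Only (203,265) is red, so it is the pin. The nut is (345,231) because it is the aluminium one on the drum. A crop will confirm both.

```bash
python3 - <<'E'
from h import *
np.set_printoptions(precision=4,suppress=True)
im=cv2.imread("pics/top0.png")
a=cv2.resize(im[225:305,185:230],None,fx=7,fy=7,interpolation=3)[:560]
b=cv2.resize(im[210:290,310:370],None,fx=7,fy=7,interpolation=3)[:560]
cv2.imwrite("pics/crop0.png",np.hstack([a,b]))
# color centroids
def cen(m,x0,x1,y0,y1):
    mm=np.zeros(m.shape,bool); mm[y0:y1,x0:x1]=m[y0:y1,x0:x1]; ys,xs=np.nonzero(mm); return np.array([xs.mean(),ys.mean()]),len(xs)
s=cv2.imread("pics/scene0.png")
red=lambda i:(i[...,2]>150)&(i[...,1]<60)&(i[...,0]<60)
pt,n=cen(red(im),190,220,250,280); ps,n2=cen(red(s),410,432,230,256); print(pt,n,ps,n2)
print("pin handle",tri([ray("top",pt),ray("scene",ps)]))
print("hole",at_z("top",(326.4,276),.07),at_z("top",(327.5,276),.07),at_z("scene",(297.9,241.8),.07))
print("nut top", at_z("top",(345.1,231.2),.194))
print("nut tri",tri([ray("top",(345.3,234)),ray("scene",(285.1,240.6))]))
w,f=cal("wrist"); print(np.array(w["world_from_camera"]),f,w["cx"],w["cy"])
E
```

```text
[202.8919 263.8919] 37 [420.3478 241.4783] 69
pin handle (array([0.5356, 0.2909, 0.0757]), [0.8, 0.8])
hole [ 0.5056 -0.0178  0.07  ] [ 0.5056 -0.0205  0.07  ] [ 0.4992 -0.0295  0.07  ]
nut top [ 0.5932 -0.0586  0.194 ]
nut tri (array([ 0.5959, -0.0615,  0.15  ]), [0.0, 0.0])
[[ 0.3133  0.899   0.3059  0.2525]
 [-0.9496  0.2973  0.099  -0.4958]
 [-0.0019 -0.3215  0.9469  0.374 ]
 [ 0.      0.      0.      1.    ]] 371.64829954431775 312.8818976230591 237.36649926890703
```

View pics/crop0.png

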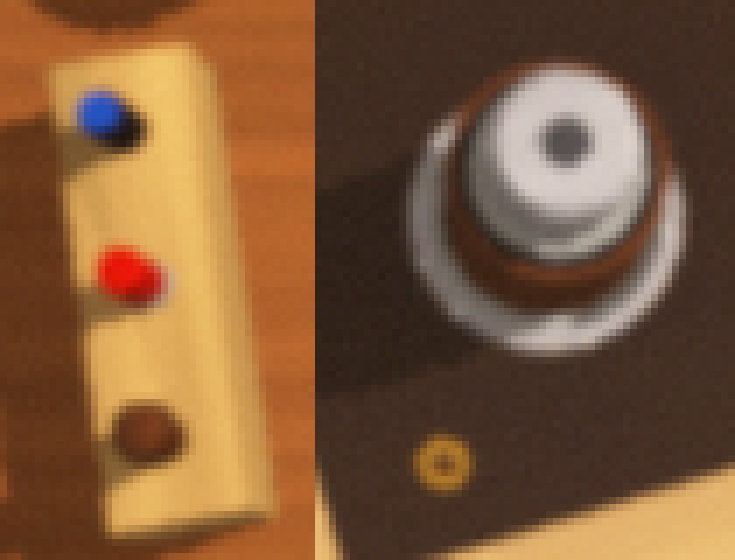

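The crop confirms both: the middle tool is the red-handled one, and the nut on the drum is aluminium. The brass ring is at about (328,276) in the top view. I'll move over the lock hole for a wrist look.

Emit:
{"fn": "step_arm", "kwargs": {"fingers": [-1, -1, -1, -1, -1, -1, -1, -1, -1, -1], "travel": [[0.39, -0.39, 0], [0.39, -0.39, 0], [0.39, -0.39, 0], [0.39, -0.39, 0], [0.39, -0.39, 0], [0.39, -0.39, 0], [0.39, -0.39, 0], [0.39, -0.39, 0], [0.39, -0.39, 0], [0.39, -0.39, 0]], "twist": [0, 0, 0, 0, 0, 0, 0, 0, 0, 0]}}

```text
time_s: 2.55
position: [0.4211, -0.0275, 0.2316]
tool_rot: [[0.949, 0.314, 0.001], [0.314, -0.949, -0.0], [0.001, 0.001, -1.0]]
ft_force: [1.0, -0.4, -0.7]
grip_width: 0.0852
gripper_force: 0.0
```

Emit:
{"fn": "step_arm", "kwargs": {"fingers": [-1, -1], "travel": [[0, 0, 0], [0, 0, 0]], "twist": [0, 0]}}

```text
time_s: 2.8
position: [0.4204, -0.0294, 0.2313]
tool_rot: [[0.949, 0.315, -0.0], [0.315, -0.949, -0.0], [-0.0, 0.0, -1.0]]
ft_force: [-0.1, 0.0, 1.1]
grip_width: 0.0851
gripper_force: 0.0
```

```bash
cat > look.py <<'E'
from h import *
import sys
np.set_printoptions(precision=4,suppress=True)
def look(tag,qs,lms):
    s=monitor.observe(); c=optics.get_calibration("wrist"); im,d=optics.get_image("wrist")
    cv2.imwrite(f"pics/{tag}.png",im); np.savez(f"pics/{tag}.npz",d=d,c=np.array([c],dtype=object))
    print(s["time_s"],s["position"],s["tool_rot"][0])
    for q in qs:
        for r in models.trace("wrist",q)[:3]:
            p=r["point"]; D=d[int(p[1]),int(p[0])]
            print(q,round(r["confidence"],2),p,r["mask"].sum(),at_depth("wrist",p,D,c) if D>0 else None)
    for q in lms:
        for r in models.landmark_of("wrist",q)[:2]: print("LM",q,round(r["confidence"],2),r["point"],"at z=.07",at_z("wrist",r["point"],.07,c))
    return im,d,c
if __name__=="__main__": look(sys.argv[1],sys.argv[2].split(","),sys.argv[3].split(","))
E
python3 look.py w1 nut lock_hole,stud_tip,nut
```

```text
2.8 [ 0.4204 -0.0294  0.2313] [ 0.9491  0.3149 -0.0002]
nut 0.92 [466.2, 17.0] 3271 [ 0.5766 -0.0583  0.1939]
nut 0.78 [596.6, 144.3] 1644 [ 0.5933 -0.3012  0.0395]
nut 0.7 [407.3, 42.2] 5968 [ 0.5641 -0.0424  0.1445]
LM lock_hole 0.69 [338.0, 110.7] at z=.07 [ 0.5101 -0.0204  0.07  ]
LM nut 0.73 [581.3, 143.4] at z=.07 [ 0.5763 -0.2535  0.07  ]
LM nut 0.63 [450.0, 3.1] at z=.07 [ 0.6348 -0.079   0.07  ]
```

View pics/w1.png

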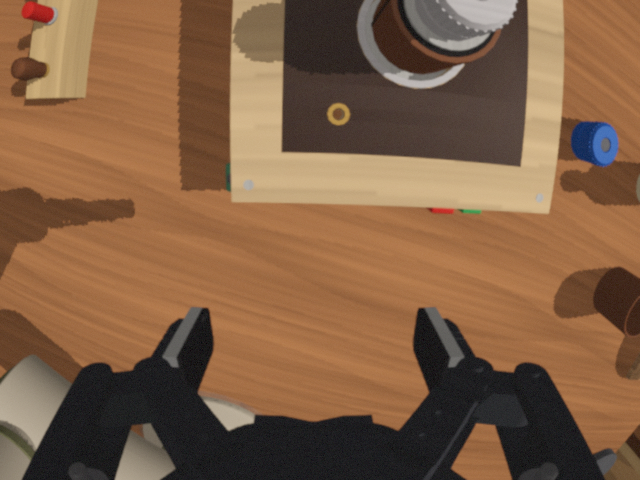

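The brass ring is at (339,114) in the wrist view, with the nut at the top right (475,15) and the red pin at (38,13). I'll move over the block next and refine the ring's position from the saved view.

Emit:
{"fn": "step_arm", "kwargs": {"fingers": [-1, -1, -1, -1, -1, -1, -1], "travel": [[0.25, -0.54, 0], [0.25, -0.54, 0], [0.25, -0.54, 0], [0.25, -0.54, 0], [0.25, -0.54, 0], [0, 0, 0], [0, 0, 0]], "twist": [0.05, 0, 0, 0, 0, 0, 0]}}

```text
time_s: 3.92
position: [0.4876, 0.254, 0.2311]
tool_rot: [[0.985, 0.175, -0.001], [0.175, -0.985, -0.0], [-0.001, 0.0, -1.0]]
ft_force: [-0.7, 0.0, -0.2]
grip_width: 0.0856
gripper_force: 0.0
```

```bash
python3 - <<'E'
from look import *
z=np.load("pics/w1.npz",allow_pickle=True); c1=z["c"][0]; im=cv2.imread("pics/w1.png"); h=cv2.cvtColor(im,cv2.COLOR_BGR2HSV)
m=np.zeros((480,640),np.uint8); sub=h[95:135,315:365]; m[95:135,315:365]=((sub[...,1]>120)&(sub[...,2]>110))*255
cs,_=cv2.findContours(m,0,2); k=max(cs,key=cv2.contourArea); print("ring",cv2.boundingRect(k),cv2.minEnclosingCircle(k)); p=cv2.fitEllipse(k)[0]
print("ring",p,at_z("wrist",p,.07,c1))
im,d,c=look("w2",["pin","awl","driver"],["pin"])
h=cv2.cvtColor(im,cv2.COLOR_BGR2HSV); r=(((h[...,0]<5)|(h[...,0]>175))&(h[...,1]>200)&(h[...,2]>100)).astype(np.uint8)
n,l,st,ce=cv2.connectedComponentsWithStats(r)
for i in range(1,n):
    if st[i,4]>100: print(st[i],ce[i],at_z("wrist",ce[i],.08,c))
E
```

```text
ring (327, 103, 24, 23) ((338.31817626953125, 113.5), 11.692619323730469)
ring (338.1942138671875, 113.6028823852539) [ 0.5079 -0.0213  0.07  ]
3.925 [0.4876 0.254  0.2311] [ 0.9846  0.1747 -0.0005]
pin 0.79 [279.9, 148.4] 519 [0.541  0.2896 0.0902]
pin 0.44 [619.9, 173.7] 3057 [ 0.5929 -0.0213  0.1043]
awl 0.87 [279.5, 220.7] 769 [0.486  0.2808 0.0961]
driver 0.62 [277.7, 75.4] 438 [0.5959 0.3003 0.0915]
LM pin 0.95 [286.2, 147.2] at z=.07 [0.5408 0.2862 0.07  ]
[267 146  19  16 128] [274.875  154.7812] [0.5343 0.2935 0.08  ]
```

View pics/w2.png

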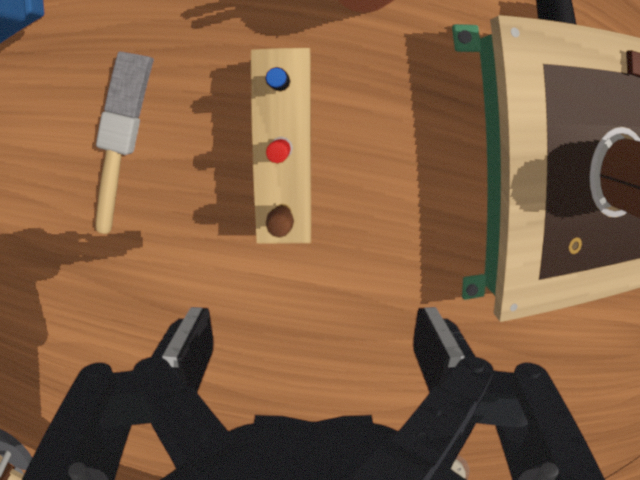

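The red pin handle is at (279,151), between the blue-ended driver at (277,77) and the dark awl at (280,221). The block's long axis runs along tool x. I'll move above the pin and take a second view of it.

Emit:
{"fn": "step_arm", "kwargs": {"fingers": [-1, -1, -1, -1, -1, -1], "travel": [[0.29, -0.13, 0], [0.29, -0.13, 0], [0, 0, 0.4], [0, 0, 0.4], [0, 0, 0], [0, 0, 0]], "twist": [0, 0, 0, 0, 0, 0]}}

```text
time_s: 4.92
position: [0.5409, 0.2905, 0.1532]
tool_rot: [[0.985, 0.175, 0.003], [0.175, -0.985, 0.001], [0.003, -0.0, -1.0]]
ft_force: [-0.6, -0.6, -0.1]
grip_width: 0.0852
gripper_force: 0.0
```

```bash
python3 - <<'E'
from look import *
z=np.load("pics/w2.npz",allow_pickle=True); c2=z["c"][0]
im,d,c=look("w3",["pin"],["pin"])
def redc(im,x0=0,x1=640):
    h=cv2.cvtColor(im,cv2.COLOR_BGR2HSV); r=(((h[...,0]<6)|(h[...,0]>174))&(h[...,1]>190)&(h[...,2]>90)).astype(np.uint8)
    n,l,st,ce=cv2.connectedComponentsWithStats(r); i=1+np.argmax(st[1:,4]); print(st[i],ce[i]); 
    return l==i
m=redc(im); ys,xs=np.nonzero(m&(d>0)); P=np.array([at_depth("wrist",(x,y),d[y,x],c) for x,y in zip(xs[::3],ys[::3])])
print("zmax",np.percentile(P[:,2],[5,50,95])); t=P[P[:,2]>np.percentile(P[:,2],95)-.004]; print("top pts",t.mean(0),t.min(0),t.max(0))
print("tri", tri([ray("wrist",(279.9,148.4),c2)]+[ray("wrist",models.trace("wrist","pin")[0]["point"],c)]))
E
```

```text
4.925 [0.5409 0.2905 0.1532] [0.9846 0.1749 0.0026]
pin 0.56 [313.3, 253.7] 1115 [0.545  0.2916 0.0909]
LM pin 0.61 [315.6, 223.8] at z=.07 [0.5572 0.2923 0.07  ]
[298 236  27  40 858] [310.796  255.5303]
zmax [0.0651 0.0898 0.0916]
top pts [0.5393 0.2919 0.0905] [0.531  0.2843 0.0876] [0.5468 0.2995 0.0931]
tri (array([0.5397, 0.2906, 0.077 ]), [0.0, 0.0])
```

View pics/w3.png

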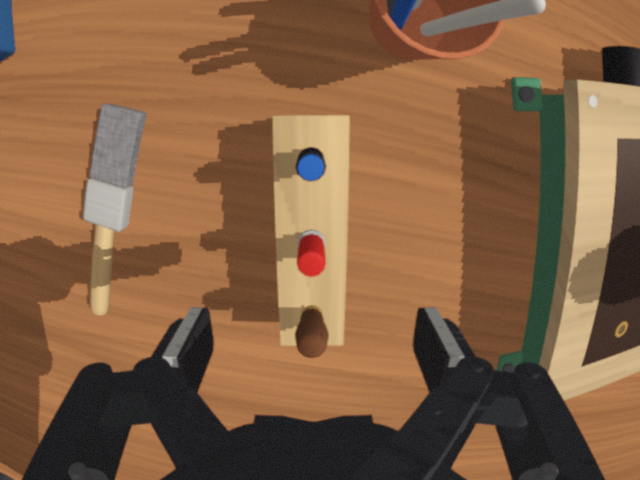

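The red pin (311,255) sits under the gripper, with its top at (0.539, 0.292, 0.091), which matches the expected 91 mm. I'll descend and grip it.

Emit:
{"fn": "step_arm", "kwargs": {"fingers": [-1, -1, -1, -1, 1, 1, 1, 1, 1, 1], "travel": [[-0.013, -0.01, 0.3], [0, 0, 0.3], [0, 0, 0.25], [0, 0, 0.12], [0, 0, 0], [0, 0, 0], [0, 0, 0], [0, 0, 0], [0, 0, 0], [0, 0, 0]], "twist": [0, 0, 0, 0, 0, 0, 0, 0, 0, 0], "force": 50}}

```text
time_s: 6.38
position: [0.539, 0.2915, 0.0551]
tool_rot: [[0.984, 0.175, 0.001], [0.175, -0.984, 0.0], [0.001, -0.0, -1.0]]
ft_force: [-1.1, -0.9, 5.6]
grip_width: 0.0167
gripper_force: 48.7
```

Emit:
{"fn": "step_arm", "kwargs": {"fingers": [1, 1, 1, 1, 1, 1, 1, 1, 1, 1], "travel": [[0, 0, -0.3], [0, 0, -0.4], [0, 0, -0.4], [-0.31, 0.48, 0], [-0.31, 0.48, 0], [-0.31, 0.48, 0], [-0.31, 0.48, 0], [-0.31, 0.48, 0], [0, 0, 0], [0, 0, 0]], "twist": [0, 0, 0, 0, 0, 0, 0, 0, 0, 0]}}

```text
time_s: 7.62
position: [0.4284, 0.028, 0.1644]
tool_rot: [[0.985, 0.175, 0.0], [0.175, -0.985, 0.0], [0.0, -0.0, -1.0]]
ft_force: [0.7, -0.1, -0.4]
grip_width: 0.0167
gripper_force: 49.3
```

```bash
cat > ring.py <<'E'
from look import *
def ring(im,d,c,guess):
    # project guess into image
    T=np.array(c["world_from_camera"]); v=T[:3,:3].T@(np.array(guess)-T[:3,3]); f=240/np.tan(np.radians(c["vertical_fov"])/2)
    th=np.arctan2(np.hypot(v[0],v[1]),-v[2]); ph=np.arctan2(-v[1],v[0]); u=np.array([c["cx"]+f*th*np.cos(ph),c["cy"]+f*th*np.sin(ph)])
    x,y=u.astype(int); h=cv2.cvtColor(im,cv2.COLOR_BGR2HSV); m=np.zeros((480,640),np.uint8)
    sl=np.s_[max(y-28,0):y+28,max(x-28,0):x+28]; s=h[sl]; m[sl]=((s[...,1]>120)&(s[...,2]>110)&(s[...,0]>12)&(s[...,0]<32))*255
    cs,_=cv2.findContours(m,0,2); k=max(cs,key=cv2.contourArea); p=cv2.fitEllipse(k)[0]; print("ring px",p,"exp",u,cv2.boundingRect(k),at_z("wrist",p,.07,c)); return p
E
python3 - <<'E'
from ring import *
rs=[]
for t in ["w1","w2","w3"]:
    c=np.load(f"pics/{t}.npz",allow_pickle=True)["c"][0]; im=cv2.imread(f"pics/{t}.png")
    try: rs.append(ray("wrist",ring(im,None,c,(.508,-.021,.07)),c))
    except Exception as e: print(t,e)
im,d,c=look("w4",["pin"],["pin","lock_hole"])
rs.append(ray("wrist",ring(im,d,c,(.508,-.021,.07)),c)); print(tri(rs))
E
```

```text
ring px (338.1942138671875, 113.6028823852539) exp [337.8583 113.383 ] (327, 103, 24, 23) [ 0.5079 -0.0213  0.07  ]
ring px (575.023193359375, 245.16856384277344) exp [575.044  244.8605] (569, 237, 13, 17) [ 0.5077 -0.0211  0.07  ]
ring px (621.0740966796875, 328.8601379394531) exp [621.3455 328.559 ] (615, 321, 13, 17) [ 0.5076 -0.0208  0.07  ]
7.625 [0.4284 0.028  0.1644] [0.9846 0.1748 0.0004]
pin 0.74 [315.6, 333.8] 3844 [0.4356 0.0287 0.192 ]
LM pin 0.61 [317.2, 270.8] at z=.07 [0.4078 0.022  0.07  ]
LM lock_hole 0.67 [408.4, 140.3] at z=.07 [ 0.5074 -0.02    0.07  ]
ring px (410.4071044921875, 140.14695739746094) exp [410.1051 139.7305] (397, 126, 28, 29) [ 0.5078 -0.0213  0.07  ]
(array([ 0.5077, -0.0213,  0.0698]), [0.2, 0.1, 0.2, 0.1])
```

View pics/w4.png

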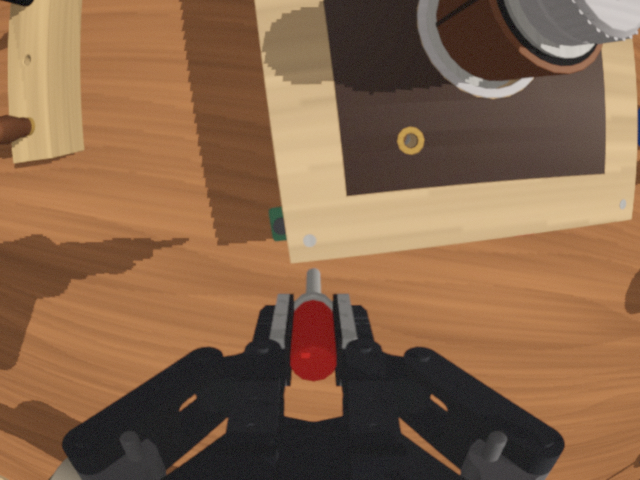

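The held pin is at (315,340), its tip at (314,271), and the ring is at (410,140). The ring position agrees across four views to 0.2 mm: (0.5077, -0.0213, 0.0698). Next I'll check where the pin tip sits relative to the TCP.

```bash
python3 - <<'E'
from ring import *
c=np.load("pics/w4.npz",allow_pickle=True)["c"][0]; im=cv2.imread("pics/w4.png")
R=np.array([[.9846,.1748,0],[.1748,-.9846,0],[0,0,-1]]); t=np.array([.4284,.028,.1644])
for r in range(262,304,4): print(r, " ".join("%d"%(v) for v in im[r,300:330].max(1)))
zt=.1644-.0501
for p in [(314,270),(313.5,272)]: print(R.T@(at_z("wrist",p,zt,c)-t))
m=models.trace("wrist","pin")[0]["mask"]; 
for r in range(264,384,6):
    xs=np.nonzero(m[r])[0]
    if len(xs): print(r,xs.min(),xs.max(),(xs.min()+xs.max())/2)
print("go",R.T@(np.array([.5077,-.0213,0])-t))
E
```

```text
262 192 193 191 188 188 186 188 184 183 184 184 182 181 181 180 179 179 178 178 177 177 177 177 176 178 178 176 176 177 177
266 183 186 184 183 181 182 181 181 182 181 179 180 178 178 178 179 181 180 180 179 178 179 180 181 179 179 182 179 181 182
270 180 180 180 180 179 178 176 165 140 125 117 115 120 125 137 143 152 161 172 178 184 184 183 184 182 183 183 184 182 183
274 174 175 175 175 174 171 154 119 110 110 113 112 115 126 133 141 150 156 163 172 176 179 179 180 181 180 181 181 183 183
278 169 169 171 171 167 157 139 115 107 110 113 110 115 124 133 143 148 155 165 169 166 165 165 167 165 167 167 167 167 170
282 166 168 169 168 166 160 138 116 109 108 112 110 117 127 132 141 147 155 162 167 169 168 169 168 170 167 168 170 167 167
286 167 165 168 167 166 154 131 113 109 110 110 114 120 123 133 141 147 153 161 166 171 170 171 172 172 170 170 173 172 172
290 163 161 162 163 161 145 124 113 108 112 108 113 115 120 128 140 147 153 159 166 169 168 169 168 167 169 170 170 171 170
294 157 143 132 122 115 112 107 106 111 109 113 116 117 115 117 113 111 111 106 108 114 114 119 125 138 146 158 163 166 165
298 115 115 116 122 121 123 121 122 120 118 120 123 121 119 120 121 121 121 119 121 120 120 120 120 122 112 111 116 128 148
302 121 119 122 126 128 126 127 127 126 125 130 128 127 125 127 126 127 127 125 125 126 125 123 127 128 122 123 121 122 114
[-0.0012  0.0001  0.0501]
[-0.0025 -0.0002  0.0501]
270 309 318 313.5
276 307 319 313.0
282 307 319 313.0
288 306 320 313.0
294 302 324 313.0
300 294 330 312.0
306 293 331 312.0
312 293 331 312.0
318 292 332 312.0
324 293 333 313.0
330 292 333 312.5
336 292 333 312.5
342 290 334 312.0
348 290 334 312.0
354 290 335 312.5
360 290 335 312.5
366 291 335 313.0
372 294 332 313.0
378 302 325 313.5
go [0.0695 0.0624 0.1644]
```

Emit:
{"fn": "step_arm", "kwargs": {"fingers": [1, 1, 1, 1, 1], "travel": [[0.35, 0.312, 0], [0.35, 0.312, 0], [0, 0, 0.3], [0, 0, 0], [0, 0, 0]], "twist": [0, 0, 0, 0, 0]}}

```text
time_s: 8.5
position: [0.5082, -0.0207, 0.1351]
tool_rot: [[0.984, 0.176, 0.001], [0.176, -0.984, -0.0], [0.001, 0.0, -1.0]]
ft_force: [0.2, -0.0, -0.1]
grip_width: 0.0166
gripper_force: 49.3
```

```bash
python3 - <<'E'
from ring import *
im,d,c=look("w5",["pin"],["pin","lock_hole"])
s=monitor.observe(); R=np.array(s["tool_rot"]); t=np.array(s["position"])
try: ring(im,d,c,(.5077,-.0213,.07))
except Exception as e: print(e)
print("go",R.T@(np.array([.5077,-.0213,.07])-t))
cv2.imwrite("pics/w5c.png",cv2.resize(im[200:350,230:400],None,fx=4,fy=4,interpolation=3)[:600])
E
```

```text
8.5 [ 0.5082 -0.0207  0.1351] [0.9843 0.1764 0.0006]
pin 0.79 [316.9, 333.5] 3830 [ 0.5151 -0.0207  0.1618]
LM pin 0.98 [319.1, 270.7] at z=.07 [ 0.5006 -0.0254  0.07  ]
LM lock_hole 0.58 [312.3, 257.7] at z=.07 [ 0.5083 -0.0198  0.07  ]
ring px (314.26568603515625, 258.1798400878906) exp [314.5493 259.0318] (299, 245, 32, 28) [ 0.5082 -0.021   0.07  ]
go [-0.0007  0.0001  0.0652]
```

View pics/w5c.png

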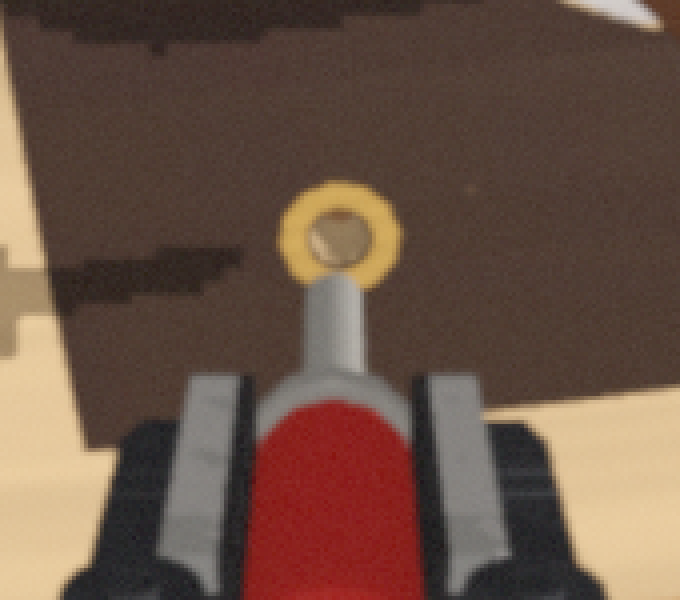

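The ring centre is at crop (340,236) and the shank at crop x=335, so the tip is lined up to within about 0.7 mm. I'll make a small correction and lower it.

Emit:
{"fn": "step_arm", "kwargs": {"fingers": [1, 1, 1, 1, 1], "travel": [[0.004, 0.006, 0.06], [0, 0, 0.06], [0, 0, 0.06], [0, 0, 0.06], [0, 0, 0]], "twist": [0, 0, 0, 0, 0]}}

```text
time_s: 9.32
position: [0.5084, -0.0217, 0.1098]
tool_rot: [[0.984, 0.175, -0.001], [0.175, -0.984, 0.0], [-0.001, -0.0, -1.0]]
ft_force: [0.8, -0.7, -0.6]
grip_width: 0.0166
gripper_force: 49.3
```

Emit:
{"fn": "step_arm", "kwargs": {"fingers": [1, 1, 1, 1, 1, 1, 1], "travel": [[0, 0, 0.06], [0, 0, 0.06], [0, 0, 0.06], [0, 0, 0.06], [0, 0, 0.06], [0, 0, 0.03], [0, 0, 0]], "twist": [0, 0, 0, 0, 0, 0, 0]}}

```text
time_s: 10.2
position: [0.5085, -0.0217, 0.0772]
tool_rot: [[0.984, 0.175, -0.0], [0.175, -0.984, 0.0], [-0.0, -0.0, -1.0]]
ft_force: [-0.7, -0.4, -1.2]
grip_width: 0.017
gripper_force: 49.3
```

Emit:
{"fn": "step_arm", "kwargs": {"fingers": [1, 1, -0.3, -0.3, -0.3, -0.3], "travel": [[0, 0, 0.02], [0, 0, 0], [0, 0, 0], [0, 0, 0], [0, 0, 0], [0, 0, 0]], "twist": [0, 0, 0, 0, 0, 0]}}

```text
time_s: 10.95
position: [0.5085, -0.0217, 0.0754]
tool_rot: [[0.984, 0.175, 0.0], [0.175, -0.984, -0.0], [0.0, 0.0, -1.0]]
ft_force: [-0.5, 0.3, 1.2]
grip_width: 0.0557
gripper_force: 0.0
```

Emit:
{"fn": "step_arm", "kwargs": {"fingers": [-0.3, -0.3, -0.3, -0.5, -1, -1, -1], "travel": [[0, 0, -0.4], [0, 0, -0.6], [0, 0, -0.6], [-0.4, 0, -0.1], [0, 0, 0], [0, 0, 0], [0, 0, 0]], "twist": [0, 0, 0, 0, 0, 0, 0]}}

```text
time_s: 11.82
position: [0.4696, -0.0287, 0.2446]
tool_rot: [[0.984, 0.176, -0.001], [0.176, -0.984, 0.0], [-0.001, -0.001, -1.0]]
ft_force: [-0.5, 1.0, -1.1]
grip_width: 0.0854
gripper_force: 0.0
```

```bash
cat > nut.py <<'E'
from look import *
def fit(im,d,c):
    # top face: depth points near z=.194 ; pin top near z=.111
    ys,xs=np.mgrid[0:480:2,0:640:2]; P=[]
    for x,y in zip(xs.ravel(),ys.ravel()):
        if d[y,x]>0: P.append(at_depth("wrist",(x,y),d[y,x],c))
    return np.array(P)
def circ(P):
    (x,y),r=cv2.minEnclosingCircle((P[:,:2]*1000).astype(np.float32)); return round(x,1),round(y,1),round(r,1),len(P)
E
python3 - <<'E'
from nut import *
im,d,c=look("w6",["nut","pin"],["pin","nut","lock_hole"])
P=fit(im,d,c)
n=P[(abs(P[:,2]-.193)<.006)&(np.hypot(P[:,0]-.596,P[:,1]+.06)<.045)]; print("nut top",circ(n) if len(n) else None, np.median(n,0))
p=P[(P[:,2]>.08)&(np.hypot(P[:,0]-.508,P[:,1]+.0215)<.025)]; print("pin",len(p),p[:,2].max(),np.median(p,0))
t=p[p[:,2]>p[:,2].max()-.004]; print("pin top",t.mean(0),circ(t))
E
```

```text
11.825 [ 0.4696 -0.0287  0.2446] [ 0.9845  0.1756 -0.0011]
nut 0.82 [574.8, 142.1] 1790 [ 0.5956 -0.2994  0.0394]
nut 0.66 [407.7, 53.9] 6986 [ 0.5945 -0.0559  0.1934]
pin 0.69 [315.8, 172.5] 597 [ 0.5102 -0.0229  0.111 ]
LM pin 0.95 [314.0, 161.4] at z=.07 [ 0.5132 -0.021   0.07  ]
LM nut 0.96 [400.2, 61.4] at z=.07 [ 0.6132 -0.0773  0.07  ]
LM nut 0.92 [564.7, 140.2] at z=.07 [ 0.5897 -0.2603  0.07  ]
LM lock_hole 0.96 [311.5, 168.4] at z=.07 [ 0.5069 -0.02    0.07  ]
nut top (597.5, -58.6, 25.6, 1598) [ 0.5964 -0.0573  0.1936]
pin 614 0.3455170428028922 [ 0.4913 -0.0206  0.341 ]
pin top [ 0.4895 -0.0244  0.3433] (490.4, -25.0, 17.1, 284)
```

View pics/w6.png

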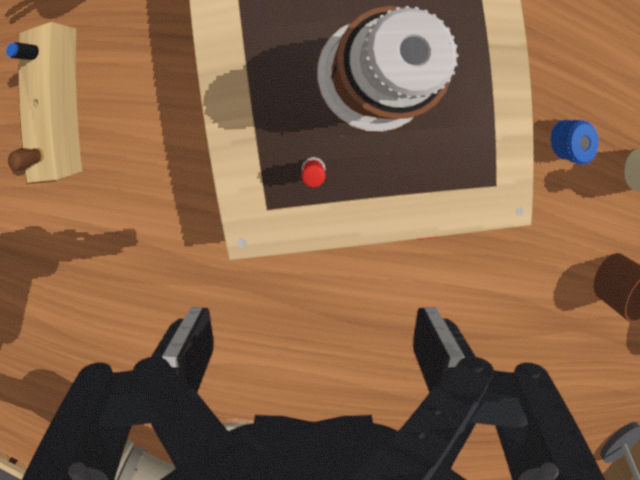

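The pin handle top is at (314,172) and 0.111 m high, so the pin is fully home. The aluminium nut is at (413,50) and measured at (0.597, -0.0588, top 0.1936). I'll go over the nut and descend.

Emit:
{"fn": "step_arm", "kwargs": {"fingers": [-1, -1, -1, -1, -1, -1, -1, -1], "travel": [[0.4, 0.173, 0], [0.4, 0.173, 0], [0.4, 0.173, 0], [0, 0, 0], [0, 0, 0.35], [0, 0, 0.35], [0, 0, 0.14], [0, 0, 0]], "twist": [0, 0, 0, 0, 0, 0, 0, 0]}}

```text
time_s: 13.12
position: [0.5961, -0.0587, 0.1614]
tool_rot: [[0.984, 0.175, -0.001], [0.175, -0.984, 0.0], [-0.001, -0.0, -1.0]]
ft_force: [-0.4, -0.6, 0.4]
grip_width: 0.0853
gripper_force: 0.0
```

```bash
python3 -c "
from rig import monitor
s=monitor.observe(); print(s['time_s'],s['q'],s['position'],s['ft_force'],s['wrist_torque'])"
```

```text
13.125 [-1.69373269e+01  2.98848457e+01  7.26929826e+01  1.23638494e-03
  7.74694778e+01  6.29586723e+01] [ 0.59610862 -0.05870248  0.16136085] [-0.44734448 -0.5588535   0.43796972] [0.03834781 0.00866864 0.00499112]
```

Emit:
{"fn": "step_arm", "kwargs": {"fingers": [1, 1, 1, 1, 1, 1, 1], "travel": [[0, 0, 0], [0, 0, 0], [0, 0, 0], [0, 0, 0], [0, 0, 0], [0, 0, 0], [0, 0, 0]], "twist": [0, 0, 0, 0, 0, 0, 0], "force": 50}}

```text
time_s: 14.0
position: [0.5968, -0.0589, 0.1628]
tool_rot: [[0.984, 0.175, 0.002], [0.175, -0.984, -0.001], [0.002, 0.001, -1.0]]
ft_force: [-0.9, 0.2, 6.0]
grip_width: 0.0487
gripper_force: 51.0
```

```bash
python3 -c "
from rig import monitor
s=monitor.observe(); print(s['time_s'],s['position'],s['ft_force'],s['wrist_torque'])"
```

```text
14.0 [ 0.5968356  -0.05892322  0.16276411] [-0.8663187   0.19061942  5.99598626] [ 0.06687124  0.15920114 -0.02348071]
```

Emit:
{"fn": "step_arm", "kwargs": {"fingers": [1, 1, 1, 1, 1, 1], "travel": [[0, 0, 0], [0, 0, 0], [0, 0, 0], [0, 0, 0], [0, 0, 0], [0, 0, 0]], "twist": [-0.025, -0.025, -0.025, -0.025, 0, 0]}}

```text
time_s: 14.75
position: [0.5969, -0.0592, 0.1628]
tool_rot: [[0.883, 0.469, 0.003], [0.469, -0.883, -0.001], [0.002, 0.002, -1.0]]
ft_force: [-0.9, -1.0, 5.4]
grip_width: 0.0489
gripper_force: 51.2
```

```bash
python3 -c "
from rig import monitor
s=monitor.observe(); print(s['time_s'],s['q'],s['position'],s['ft_force'],s['wrist_torque'])"
```

```text
14.75 [-1.69626619e+01  2.98085787e+01  7.25837418e+01  1.36982669e-02
  7.74498831e+01  4.50561854e+01] [ 0.59693339 -0.05916841  0.1627544 ] [-0.92003027 -1.007114    5.42773344] [-0.02749563  0.12881551 -1.00512403]
```

Counterclockwise builds up 1 N·m, so that looks like the wrong way. I'll try clockwise.

Emit:
{"fn": "step_arm", "kwargs": {"fingers": [1, 1, 1, 1, 1, 1, 1, 1], "travel": [[0, 0, 0], [0, 0, 0], [0, 0, 0], [0, 0, 0], [0, 0, 0], [0, 0, 0], [0, 0, 0], [0, 0, 0]], "twist": [0.03, 0.03, 0.03, 0.03, 0.03, 0.03, 0.03, 0]}}

```text
time_s: 15.75
position: [0.5971, -0.059, 0.1628]
tool_rot: [[0.986, -0.169, 0.003], [-0.169, -0.986, -0.001], [0.003, 0.0, -1.0]]
ft_force: [0.3, -0.1, 5.6]
grip_width: 0.0485
gripper_force: 51.2
```

```bash
python3 -c "
from rig import monitor
s=monitor.observe(); print(s['time_s'],s['q'],s['position'],s['ft_force'],s['wrist_torque'])"
```

```text
15.75 [-1.69384645e+01  2.98096025e+01  7.25734317e+01 -1.55125101e-03
  7.74386749e+01  8.28157000e+01] [ 0.59706217 -0.05901787  0.16280184] [ 0.33153815 -0.09590573  5.60185462] [-0.06813752 -0.04871856 -0.03162605]
```

Emit:
{"fn": "step_arm", "kwargs": {"fingers": [1, 1, 1, 1, 1, 1], "travel": [[0, 0, 0], [0, 0, 0], [0, 0, 0], [0, 0, 0], [0, 0, 0], [0, 0, 0]], "twist": [0.04, 0.04, 0.04, 0.04, 0.04, 0]}}

```text
time_s: 16.5
position: [0.597, -0.059, 0.1628]
tool_rot: [[0.697, -0.717, 0.003], [-0.717, -0.698, -0.001], [0.003, -0.001, -1.0]]
ft_force: [0.3, 0.9, 5.1]
grip_width: 0.0487
gripper_force: 51.2
```

```bash
python3 -c "
from rig import monitor
s=monitor.observe(); print(s['time_s'],s['q'][5],s['position'],s['ft_force'],s['wrist_torque'])"
```

```text
16.5 118.83438409872917 [ 0.5970371  -0.05902987  0.16277256] [0.27332246 0.86515635 5.06863154] [-0.07427091  0.05807882 -0.03821396]
```

Emit:
{"fn": "step_arm", "kwargs": {"fingers": [1, 1, 1, 1], "travel": [[0, 0, -0.02], [0, 0, -0.03], [0, 0, -0.03], [0, 0, 0]], "twist": [0, 0, 0, 0]}}

```text
time_s: 17.0
position: [0.5964, -0.0588, 0.1695]
tool_rot: [[0.698, -0.716, 0.0], [-0.716, -0.698, -0.0], [0.0, -0.0, -1.0]]
ft_force: [1.1, 0.9, -2.7]
grip_width: 0.049
gripper_force: 52.0
```

The force reads about -2.7 N, which is just the nut's weight, so it is free. I'll lift it.

Emit:
{"fn": "step_arm", "kwargs": {"fingers": [1, 1, 1, 1, 1, 1, 1], "travel": [[0, 0, -0.15], [0, 0, -0.25], [0, 0, -0.25], [0, 0, -0.1], [0, 0, 0], [0, 0, 0], [0, 0, 0]], "twist": [0, 0, 0, 0, 0, 0, 0]}}

```text
time_s: 17.88
position: [0.5962, -0.0588, 0.2434]
tool_rot: [[0.698, -0.716, -0.002], [-0.716, -0.698, 0.001], [-0.001, 0.001, -1.0]]
ft_force: [0.9, -0.7, -2.8]
grip_width: 0.0486
gripper_force: 52.3
```

```bash
python3 - <<'E'
from rig import monitor
from h import *
s=monitor.observe(); print(s["ft_force"],s["grip_width"],s["gripper_force"],s["qvel"])
np.set_printoptions(precision=4,suppress=True)
im,d=optics.get_image("wrist"); im2,d2=optics.get_image("top")
for n,im_,dd in [("wrist",im,d),("top",im2,d2)]:
    for q in ["nut","pin"]:
        for r in models.trace(n,q)[:3]:
            p=r["point"]; D=dd[int(p[1]),int(p[0])]; print(n,q,round(r["confidence"],2),p,at_depth(n,p,D) if D>0 else None)
cv2.imwrite("pics/end.png",im)
E
```

```text
[ 0.887209   -0.73965004 -2.84694047] 0.048583682372647874 52.26529777050018 [-0.05227676 -0.13986336 -0.3106472  -0.00734731  0.04916831 -0.08964281]
wrist nut 0.79 [486.7, 33.1] [ 0.5983 -0.302   0.0403]
wrist nut 0.43 [309.0, 176.6] [ 0.6259 -0.0835  0.1176]
wrist pin 0.32 [309.2, 174.8] [ 0.6257 -0.0833  0.1078]
top nut 0.73 [518.3, 303.3] [ 0.4415 -0.5214 -0.0026]
top nut 0.59 [344.4, 229.9] [ 0.578  -0.0523  0.277 ]
top nut 0.54 [438.3, 240.1] [ 0.6026 -0.3097  0.0388]
top pin 0.51 [361.1, 238.5] [ 0.5529 -0.083   0.3122]
top pin 0.22 [335.2, 229.5] [ 0.6056 -0.0377  0.1559]
```

View pics/end.png

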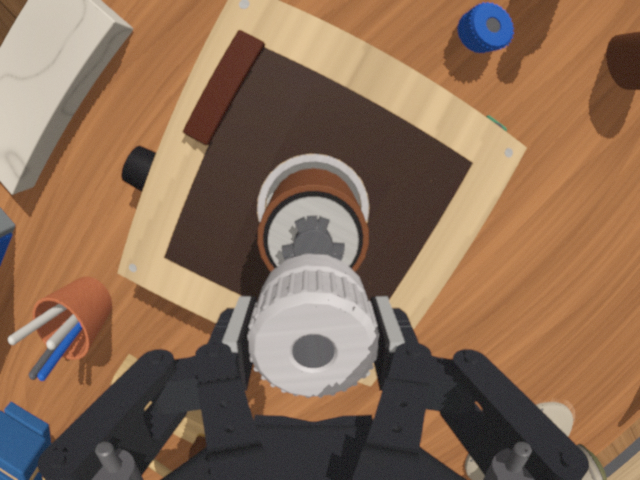

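The nut is upright in the fingers at (313,330), with the stud free below it at (314,245). The gripper hides the pin in this view, so I'll check for it in the other cameras.

```bash
python3 - <<'E'
from h import *
np.set_printoptions(precision=4,suppress=True)
for n in ["top","scene"]:
    im,d=optics.get_image(n); h=cv2.cvtColor(im,cv2.COLOR_BGR2HSV); r=(((h[...,0]<6)|(h[...,0]>174))&(h[...,1]>190)&(h[...,2]>90))
    for y,x in np.argwhere(r):
        if d[y,x]>0:
            P=at_depth(n,(x,y),d[y,x])
            if abs(P[0]-.508)<.03 and abs(P[1]+.021)<.03: print(n,x,y,P)
E
```

```text
Traceback (most recent call last):
  File "h.py", line 16, in at_depth
    o,d=ray(n,p,c); T=np.array((c or cal(n)[0])["world_from_camera"]); a=-(T[:3,:3].T@d)[2]; return o+d*D/a
                                     ~~~^^^
  File "h.py", line 4, in cal
    c=optics.get_calibration(n); f=240/np.tan(np.radians(c["vertical_fov"])/2); return c,f
ValueError: time passes only in moves, steps and waits
```

```bash
python3 - <<'E'
from h import *
np.set_printoptions(precision=4,suppress=True)
for n in ["top","scene"]:
    im,d=optics.get_image(n); c=optics.get_calibration(n); h=cv2.cvtColor(im,cv2.COLOR_BGR2HSV); r=(((h[...,0]<6)|(h[...,0]>174))&(h[...,1]>190)&(h[...,2]>90)&(d>0))
    Q=[(x,y,*at_depth(n,(x,y),d[y,x],c)) for y,x in np.argwhere(r)]
    Q=np.array([q for q in Q if abs(q[2]-.508)<.04 and abs(q[3]+.021)<.04]); print(n,len(Q),Q.mean(0) if len(Q) else "",Q[:,4].max() if len(Q) else "")
E
```

```text
top 0  
scene 51 [301.0588 234.5098   0.5116  -0.0204   0.1027] 0.11433440058149746
```

```bash
python3 -c "
from rig import close_job
print(close_job())"
```

```text
the job is handed in; nothing more can be done
None
```

I handed the job in at about 18 s. The lock pin was home in the lock hole and released, and the nut had been loosened clockwise and was held upright about 65 mm above the end of the spindle. The hand-in returned no verdict.

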